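Third hand for a battery change on a portable analyser

ROBOT

A 6-joint arm with a two-finger parallel gripper is mounted at the origin on a cart in front of the work surface, level with it; the furniture and walls round the work are solid. World frame = base frame: x ahead of the robot, y to its left, z up, the work surface at z = 0. Lengths are in m, angles in degrees, forces in N, time in s.
With the tool pointing down it reaches from about 0.375 to 0.9 m from the base axis. Payload 3.1 kg.
Tool frame: the origin (TCP) lies midway between the tips of the shut fingers; the grasp point (between the pads) lies 19 mm behind it; z points along the fingers, y is the line along which they close (so a half turn about z gives the same grasp; the last joint's range is limited). The gripper opens to 87 mm and grips with 3 to 60 N. Pads are 19 mm wide; open, the fingers measure 117 mm over their backs; the gripper's body (75 mm by 190 mm) begins 51 mm behind the grasp point.
Start: joints at [60.075, 30.224, 82.088, -0, 67.689, -10.227], TCP at [0.211, 0.588, 0.199] pointing down, gripper open.
Joint ranges: [-176.69, 176.69], [-43.24, 126.21], [12.49, 139.97], [-82, 262], [0, 151.66], [-163.58, 163.58]. Speed limits (degrees/s): [159.86, 159.86, 180, 180, 180, 180].

INTERFACE

Orientations are given as a 3x3 rotation matrix whose columns are the frame's x, y, z axes.
In Python, from rig import read_state, optics, bot gives the robot as it stands. The module is installed in compiled form; this text tells all that it offers.
- The arm moves only by the tool send_rows, never from a script. Its argument "commands" is a list of rows, each a list of 7 numbers: the turn, a rotation vector about the tool's x, y, z in units of 5 degrees (1.0 is 5 degrees), then the shift along the tool's x, y, z in units of 30 mm (1.0 is 30 mm), then the opening, from 0 (shut) to 1 (fully open). In form: [[rx, ry, rz, tx, ty, tz, gripper], ...]. A call has 1 to 20 rows; each row is the pose to reach, as a shift and turn from the pose commanded when the call began, along the tool's axes at that moment; what a row does not reach only later rows make up. A row lasts 1/12 s, in which the tool goes at most 41.7 mm and 7.16 degrees, less where a joint would pass 70% of its speed; a pose out of reach is approached as far as the arm can. A call with a gripper value outside its range is refused whole. The fingers move at their own pace and stop on an object; the grip force is fixed at half the most. Time passes only in rows, so rows that repeat a pose let the fingers close. It gives the time, the measured TCP pose, the force, the opening and the grip force at its end, in the units of the state.
- read_state(): the state, without advancing time (a new reading comes with each control period).
- optics.capture(name): name is "scene" or "top" or "wrist"; returns a dict with "image" (480x640x3 uint8, blue, green, red), "intrinsics" (3x3 intrinsics, pixels), "extrinsics" (4x4, takes a point from world to camera coordinates); the wrist camera has in their place "T_tool_cam" (4x4, takes a point from camera to tool coordinates, whose origin is the TCP and whose axes are the flange's). Camera axes: x right, y down, z forward; pixel columns grow to the right and rows downward; lengths in m; the calibration is good to about 2 mm. The wrist camera is an equidistant fisheye: a pixel r from the principal point sees the ray r / f radians off the axis. A picture is of the moment at which its call begins: read the wrist's pose just before it. There is no depth.
- bot.hand_in(): hands the job in; it is judged then, once.
The state is a dict: "time_s": time; "joint_positions": joint angles; "qvel": joint speeds; "tau": joint torques, N m; "position": TCP position; "tcp_rot": TCP orientation; "force": force on the tool from outside, world axes, zero at the start; "moment": the same for the moment, N m; "opening": opening from 0.0 (shut) to 1.0 (fully open); "grasp_force": force on a finger pad.
Only numpy, scipy, OpenCV 4.12 (cv2) and the standard library are available. Lean on these libraries where they do the work, as an engineer would, in place of code of your own. Each camera call takes 0.05 s, during which the arm holds its last target. There are 200 camera calls.

TASK

The portable analyser lies face down with its battery well open. Pull the battery pack straight out of its charging dock, lay it flat in the well with its grey nose towards the gold spring contacts, and push it lengthwise against them with a steady 12 N (anything from 8 to 16 N will do, never more than 25), so that I can screw the retaining plate in behind it. Keep that push up for at least two seconds and finish with the gripper still holding and pressing the pack; leave the retaining plate, screwdriver, timer and petri dish where they are.

Things in the scene. Friction and masses are not known exactly. Their poses are not given: they have to be found in the camera images.
- pack: battery pack, 0.2 to 0.35 kg: black body 84 mm long (its x), 44 mm wide (y), 38 mm high, orange tail at its -x end, and a grey connector nose 24 mm wide and 14 mm high that juts 14 mm from its +x end. Origin: centre of the body's underside; x points to the nose, z up. Low on both sides it has a V notch for the dock's detent
- pack_grip (a point): where to grip the pack, across its 44 mm width, at the finger ribs: midway between its sides, 35 mm above its origin (3 mm below its top). Fingertips must stay at least 13 mm above the pack's underside to clear the dock's rails and the well's walls, which reach 10 mm above it
- pack_nose (a point): centre of the front face of the pack's nose: 56 mm ahead (+x) of the pack's origin and 13 mm above its underside
- dock: grey charging dock, fixed, 150 mm long (its x), 86 mm wide. Origin: underside centre; x points from its open end to the socket. The pack lies on the floor, 12 mm up, between two black rails 48 mm apart whose tops are 22 mm up. Its nose is plugged 12 mm deep into the grey socket housing (46 mm high, closed on top), so it comes out only along the dock's -x, clear after 20 mm
- dock_seat (a point): point fixed to the dock where the pack's origin lies when plugged in: 15 mm behind (-x of) the dock's origin, 12 mm up, the pack's x along the dock's x. Two sprung steel balls in the rails sit in the pack's notches and let go at a pull of roughly 8 to 15 N
- analyser: white portable analyser, blue corners, fixed, face down, 210 mm long (its x), 150 mm wide, 46 mm high. Origin: underside centre; x points towards the contacts. On the centre line of its top is the battery well: floor at z = 36 mm, 10 mm deep, 50 mm wide between bevelled walls, from x = -74 mm to a grey hood at x = 40 mm, 56 mm wide, top at z = 70 mm, with a 32 mm wide mouth for the pack's nose
- well_lay (a point): point on the well's floor, on its centre line, fixed to the analyser (x = -24, y = 0, z = 36 mm in its frame): a pack laid with its origin here has its nose 6 mm short of the contacts and its tail 8 mm clear of the well's rear wall
- contact_block: black block with three gold contacts, 30 mm wide, 20 mm high, in the hood's mouth. Origin: centre of its contact face; axes as the analyser's. At rest it is at x = 38, z = 49 mm in the analyser's frame; pushed along +x it springs back with 3 N plus 1.5 N per mm of travel (12 N at 6 mm; 8 to 16 N is 3.3 to 8.7 mm); hard stop at 12 mm
- retaining_plate: small bare aluminium bracket 92 x 18 x 16 mm with two dark captive screws, lying ready for the fitter between dock and analyser; origin at its underside centre; leave it
- screwdriver: screwdriver 170 mm long lying between dock and analyser, pointing away from the robot; leave it
- timer: white staining timer 57 x 61 x 19 mm at the front edge; origin at its underside centre; leave it
- petri: petri dish 86 mm across, 16 mm high, at the back; origin at its underside centre; leave it

How it is judged (in metres and radians):
On the way, in this order (a step that is already met when the one before it is completed fails the run):
1. the pack is pulled out of the dock (horizontal distance between pack and dock_seat above 0.04 m), for 0.1 s.
2. the pack lies in the well, nose to the contacts, and presses them with 8 to 16 N for 2 s without a break (contact force between pack and contact_block between 8 and 16 N and z of pack in the frame of analyser below 0.041 m and x of pack_nose in the frame of analyser above 0.038 m), for 2 s.
At the end, for the whole second after the job is handed in: The pack lies flat in the analyser's well (underside within 5 mm of the well's floor, within 5 mm of its centre line and 0.1 rad of its direction, nose to the contacts), at rest, still held by the fingers, and presses the contact block with 8 to 16 N (all of step 2 and contact force between the fingers and pack above 2 N and z of pack in the frame of analyser above 0.033 m and y of pack in the frame of analyser between -0.005 and 0.005 m and angle between the x axis of pack and the x axis of analyser, either way round below 0.1 rad and angle between pack's own z axis and vertical below 0.08 rad and linear speed of pack below 0.02 m/s); the arm keeps its last pose, push and grip.
It fails at once if the contacts are pressed with more than 25 N (contact force between anything else and contact_block above 25 N).
It fails at once if the retaining plate, screwdriver, timer or petri dish is moved by more than 25 mm (distance of any of retaining_plate, screwdriver, timer, petri from where it was at the start of the episode above 0.025 m).
It also fails if it takes over 58 s, if anything falls off the work surface, if the arm or the gripper's body presses on something with over 40 N, if the wrist force passes 120 N, or if a joint passes its speed limit or range.

## Working session

There is one attempt and no reset: what is moved stays moved. The work goes in short steps, Python scripts to look and compute and a tool call to move; the robot and the scene stay as the last step left them, time stands still between calls to the robot, and variables do not carry over. Pictures are saved under pics/ and viewed, at most 10 in all, crops included, and the job is handed in when it is done.

Besides the shell and the picture viewer there is one more tool, called after "Request:" as name([rows], argument=value, ...), one row to a line, values as JSON. send_rows: Moves the arm, as the interface text tells. Its arguments: {"type":"object","properties":{"commands":{"type":"array","items":{"type":"array","items":{"type":"number"}}}},"required":["commands"]}

```bash
mkdir -p pics; python3 - <<'E'
from rig import read_state, optics, bot
import cv2,pickle
s=read_state(); print(s['time_s'],s['position'],s['tcp_rot'],s['force'],s['opening'])
d={n:optics.capture(n) for n in ('scene','top')}
pickle.dump(d,open('cap.pkl','wb'))
for n in d: cv2.imwrite(f'pics/{n}.png',d[n]['image']); print(n,d[n]['intrinsics'],d[n]['extrinsics'])
E
```

```text
0.0 [0.21024489 0.58774814 0.19827674] [[-9.41476982e-01  3.37075579e-01 -1.07092477e-03]
 [ 3.37077074e-01  9.41475172e-01 -1.88338492e-03]
 [ 3.73406017e-04 -2.13414773e-03 -9.99997653e-01]] [-0.05248163  0.15693538 -0.35130121] 0.9987447988497791
scene [[599.11142154   0.         318.18314709]
 [  0.         599.11142154 238.50143079]
 [  0.           0.           1.        ]] [[ 0.86124551 -0.50796094 -0.01522676 -0.45610696]
 [-0.30838186 -0.49857519 -0.81013789  0.16882776]
 [ 0.40392672  0.70242328 -0.58604159  1.27936504]
 [ 0.          0.          0.          1.        ]]
top [[569.69617529   0.         317.68398243]
 [  0.         569.69617529 245.30568915]
 [  0.           0.           1.        ]] [[-0.02830123 -0.99955467  0.0094601  -0.03788328]
 [-0.98965354  0.02668667 -0.14097409  0.51715249]
 [ 0.14065885 -0.01335196 -0.98996809  1.11401557]
 [ 0.          0.          0.          1.        ]]
```

View pics/top.png

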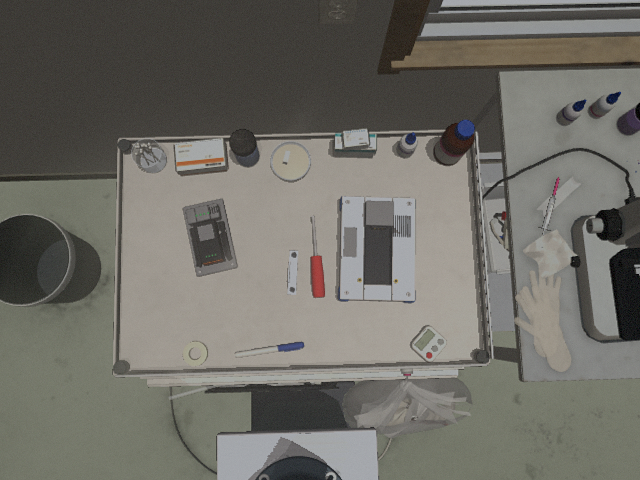

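View pics/scene.png

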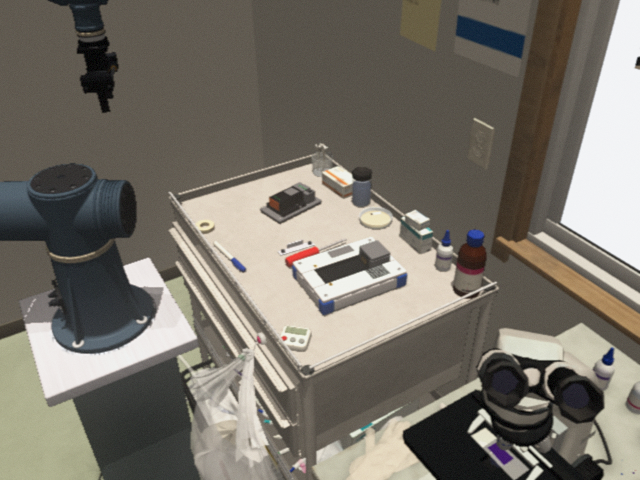

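Top view: the dock is at about (210,237), with its socket at the top (+x). The analyser is at about (378,249), hood at the top. Next, enlarged crops.

```bash
python3 - <<'E'
import cv2,pickle,numpy as np
im=pickle.load(open('cap.pkl','rb'))['top']['image']
a=cv2.resize(im[190:290,170:250],None,fx=6,fy=6,interpolation=cv2.INTER_CUBIC)[:600,:400] if 0 else cv2.resize(im[190:285,173:246],(365,475),interpolation=cv2.INTER_CUBIC)
b=cv2.resize(im[190:310,330:425],(475,600),interpolation=cv2.INTER_CUBIC)
a=cv2.copyMakeBorder(a,0,125,0,0,cv2.BORDER_CONSTANT)
cv2.imwrite('pics/crop.png',np.clip(np.hstack([a,b]).astype(float)*1.4,0,255).astype(np.uint8)[:, :800])
E
```

```text
(no output)
```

View pics/crop.png

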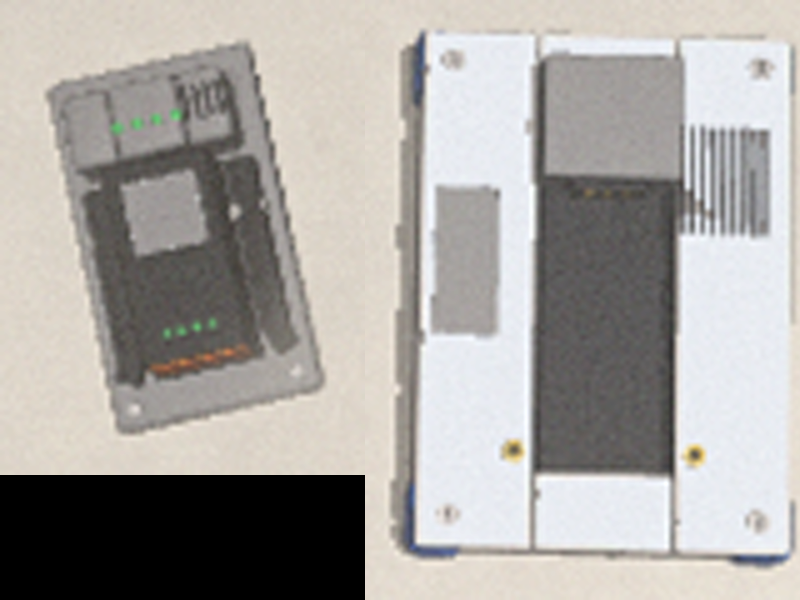

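Crop (×5): dock corners at (48,92), (250,42), (325,382), (122,433). Analyser top corners at (422,32), (795,45), (790,555), (412,548). Hood front edge from (543,178) to (682,180).

```bash
cat > h.py <<'E'
import numpy as np,pickle
from scipy.optimize import least_squares
def proj(c,P):
    P=np.atleast_2d(P); E=c['extrinsics']; q=P@E[:3,:3].T+E[:3,3]; q=q@c['intrinsics'].T; return q[:,:2]/q[:,2:]
def place(p,L):
    c,s=np.cos(p[2]),np.sin(p[2]); L=np.atleast_2d(L)
    return np.c_[p[0]+c*L[:,0]-s*L[:,1],p[1]+s*L[:,0]+c*L[:,1],L[:,2]]
def fit(c,L,px,p0):
    r=least_squares(lambda p:(proj(c,place(p,L))-px).ravel(),p0,loss='soft_l1')
    return r.x,(proj(c,place(r.x,L))-px).round(1)
E
python3 - <<'E'
from h import *
c=pickle.load(open('cap.pkl','rb'))['top']
f=lambda a,ox,oy,sx:(np.array(a,float)-[sx,0]+.5)/5-.5+[ox,oy]
D=f([(48,92),(250,42),(325,382),(122,433)],173,190,0)
for z in (.008,.012):
  p,r=fit(c,np.array([(75,43,0),(75,-43,0),(-75,-43,0),(-75,43,0)])/1e3+[0,0,z],D,[.6,.2,.2]); print(p,np.degrees(p[2]),r.tolist())
dk=p
A=f([(422,32),(795,45),(790,555),(412,548),(543,178),(682,180)],330,190,365)
p,r=fit(c,np.array([(105,75,46),(105,-75,46),(-105,-75,46),(-105,75,46),(40,28,70),(40,-28,70)])/1e3,A,[.55,-.1,0]); print(p,np.degrees(p[2]),r.tolist())
# checks: well rear edge, pack top corners
print('well rear exp',(proj(c,place(p,[[-.074,.025,.046],[-.074,-.025,.046]]))-[330,190]+.5)*5+[364.5,0])
pk=place(dk,[[-.015,0,.012]])[0]
print('pack',pk)
print('packtop exp',(proj(c,place([*pk[:2],dk[2]],[[-.042,.022,.05],[-.042,-.022,.05],[.042,.022,.05],[.042,-.022,.05]]))-[173,190]+.5)*5-.5)
print('lay',place(p,[[-.024,0,.036]]))
E
```

```text
[0.54400002 0.17035344 0.21131831] 12.1076474047744 [[-0.2, -1.0], [-0.2, -0.5], [0.4, 0.8], [0.0, 0.5]]
[0.54336757 0.16963304 0.2110242 ] 12.09079592740807 [[-0.3, -1.1], [-0.2, -0.6], [0.5, 0.9], [-0.0, 0.6]]
[ 0.50670336 -0.17183607 -0.05534353] -3.1709507893635505 [[0.3, -0.6], [-0.6, -1.1], [0.1, 0.6], [0.0, -0.1], [-0.2, 0.3], [0.3, 0.7]]
well rear exp [[539.50244485 473.25662962]
 [665.23916853 476.74490477]]
pack [0.52870031 0.16649112 0.012     ]
packtop exp [[145.15434739 371.43876848]
 [253.67709594 345.44332824]
 [101.21657094 168.82692385]
 [208.73683478 143.42039215]]
lay [[ 0.48274011 -0.17050851  0.036     ]]
```

```bash
cat >> h.py <<'E'
from scipy.spatial.transform import Rotation as Ro
def Rt(yaw): # tool down, y across the pack
    c,s=np.cos(yaw),np.sin(yaw); return np.array([[-c,-s,0],[-s,c,0],[0,0,-1.]])
def row(p0,R0,p,yaw):
    return (np.r_[Ro.from_matrix(R0.T@Rt(yaw)).as_rotvec(degrees=True)/5,R0.T@(np.array(p)-p0)/.03]).round(3)
E
python3 - <<'E'
from h import *
from rig import read_state
s=read_state(); print(row(np.array(s['position']),np.array(s['tcp_rot']),[.5287,.1665,.15],.2112))
E
```

```text
[-2.0000e-02 -1.0000e-02 -6.3600e+00 -1.4728e+01 -9.6410e+00  1.6250e+00]
```

Request:
send_rows([
  [-0.02,-0.01,-6.36,-14.73,-9.64,1.62,1],
  [-0.02,-0.01,-6.36,-14.73,-9.64,1.62,1],
  [-0.02,-0.01,-6.36,-14.73,-9.64,1.62,1],
  [-0.02,-0.01,-6.36,-14.73,-9.64,1.62,1],
  [-0.02,-0.01,-6.36,-14.73,-9.64,1.62,1],
  [-0.02,-0.01,-6.36,-14.73,-9.64,1.62,1],
  [-0.02,-0.01,-6.36,-14.73,-9.64,1.62,1],
  [-0.02,-0.01,-6.36,-14.73,-9.64,1.62,1],
  [-0.02,-0.01,-6.36,-14.73,-9.64,1.62,1],
  [-0.02,-0.01,-6.36,-14.73,-9.64,1.62,1],
  [-0.02,-0.01,-6.36,-14.73,-9.64,1.62,1],
  [-0.02,-0.01,-6.36,-14.73,-9.64,1.62,1],
  [-0.02,-0.01,-6.36,-14.73,-9.64,1.62,1],
  [-0.02,-0.01,-6.36,-14.73,-9.64,1.62,1],
  [-0.02,-0.01,-6.36,-14.73,-9.64,1.62,1],
  [-0.02,-0.01,-6.36,-14.73,-9.64,1.62,1],
])

```text
time_s: 1.43
position: [0.5282, 0.1672, 0.1501]
tcp_rot: [[-0.978, -0.209, -0.001], [-0.209, 0.978, 0.002], [0.001, 0.002, -1.0]]
force: [-0.3, 0.3, -0.2]
opening: 1.003
grasp_force: 0.0
```

```bash
python3 - <<'E'
from h import *
from rig import read_state,optics
import cv2
s=read_state(); c=optics.capture('wrist'); c['state']=s; pickle.dump(c,open('w1.pkl','wb'))
print(s['time_s'],s['position'],s['joint_positions'],s['force'])
print(np.round(s['tcp_rot'],4)); print(c['intrinsics'],c['T_tool_cam'])
cv2.imwrite('pics/w1.png',c['image'])
E
```

```text
1.4333 [0.52820755 0.16720561 0.1501359 ] [  5.9367033   28.47391652  95.20788293   0.14158589  56.37636105
 -96.1895029 ] [-0.34389656  0.34167342 -0.21941771]
[[-9.780e-01 -2.087e-01 -1.200e-03]
 [-2.087e-01  9.780e-01  1.900e-03]
 [ 8.000e-04  2.200e-03 -1.000e+00]]
[[371.64829954   0.         325.03532123]
 [  0.         371.64829954 239.61607691]
 [  0.           0.           1.        ]] [[ 1.26684588e-03 -9.54661251e-01 -2.97691603e-01  8.14098815e-02]
 [ 9.99999157e-01  1.29402322e-03  1.05783951e-04 -4.38716137e-05]
 [ 2.84232007e-04 -2.97691486e-01  9.54662086e-01 -1.85427536e-01]
 [ 0.00000000e+00  0.00000000e+00  0.00000000e+00  1.00000000e+00]]
```

View pics/w1.png

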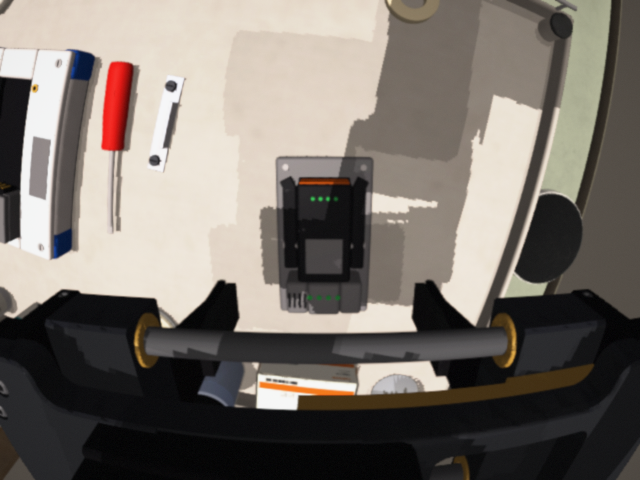

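Wrist view: the pack is aligned with the image. Its tail top edge is at about (299–350, 179), and the rear dock corners are at (277,157) and (372,158). I'll check these against the prediction.

```bash
cat >> h.py <<'E'
def wproj(c,P):
    s=c['state']; T=c['T_tool_cam']; R=np.array(s['tcp_rot']); K=c['intrinsics']
    t=(np.atleast_2d(P)-s['position'])@R; q=(t-T[:3,3])@T[:3,:3]
    rho=np.hypot(q[:,0],q[:,1]); th=np.arctan2(rho,q[:,2]); return q[:,:2]/rho[:,None]*th[:,None]*K[0,0]+K[:2,2]
E
python3 - <<'E'
from h import *
import cv2
c=pickle.load(open('w1.pkl','rb')); dk=[.5434,.1696,.211]
L=np.array([(-75,43,12),(-75,-43,12),(75,43,12),(75,-43,12),(-57,22,50),(-57,-22,50),(27,22,50),(27,-22,50)])/1e3
print(wproj(c,place(dk,L)).round(1).tolist())
cv2.imwrite('pics/w1c.png',cv2.resize(c['image'][145:325,260:390],None,fx=4,fy=4,interpolation=cv2.INTER_CUBIC)[:600])
E
```

```text
[[373.2, 152.9], [274.4, 152.9], [367.5, 308.5], [280.2, 308.5], [352.2, 178.9], [295.3, 178.9], [350.1, 279.3], [297.5, 279.3]]
```

View pics/w1c.png

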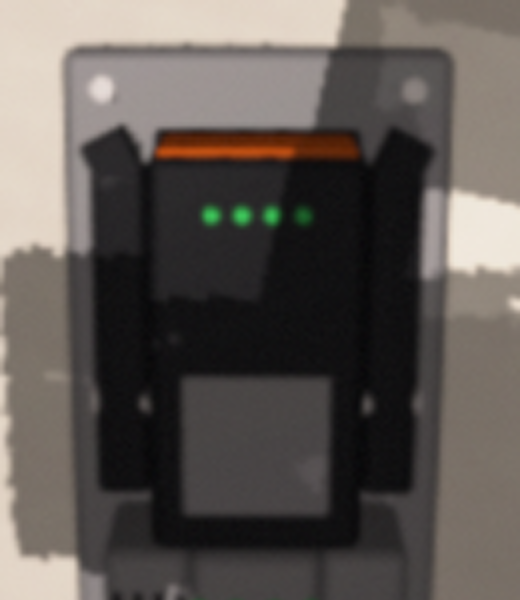

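Request:
send_rows([
  [0,0,0,0,0,1,1],
  [0,0,0,0,0,2,1],
  [0,0,0,0,0,3,1],
  [0,0,0,0,0,3.6,1],
  [0,0,0,0,0,3.9,1],
  [0,0,0,0,0,4.07,1],
  [0,0,0,0,0,4.07,1],
  [0,0,0,0,0,4.07,1],
  [0,0,0,0,0,4.07,0],
  [0,0,0,0,0,4.07,0],
  [0,0,0,0,0,4.07,0],
  [0,0,0,0,0,4.07,0],
  [0,0,0,0,0,4.07,0],
  [0,0,0,0,0,4.07,0],
  [0,0,0,0,0,4.07,0],
  [0,0,0,0,0,4.07,0],
  [0,0,0,0,0,4.07,0],
])

```text
time_s: 2.9
position: [0.5292, 0.1674, 0.0285]
tcp_rot: [[-0.978, -0.21, 0.001], [-0.21, 0.978, 0.002], [-0.001, 0.001, -1.0]]
force: [-1.1, 0.3, -0.9]
opening: 0.401
grasp_force: 0.0
```

Request:
send_rows([
  [0,0,0,0,0,0,0],
  [0,0,0,0,0,0,0],
  [0,0,0,0,0,0,0],
  [0,0,0,0,0,0,0],
])

```text
time_s: 3.23
position: [0.5293, 0.1674, 0.0285]
tcp_rot: [[-0.978, -0.21, 0.001], [-0.21, 0.978, 0.002], [-0.001, 0.001, -1.0]]
force: [-0.2, 0.7, -0.8]
opening: 0.098
grasp_force: 0.0
```

```bash
python3 - <<'E'
from h import *
from rig import read_state,optics
import cv2
s=read_state(); c=optics.capture('wrist'); c['state']=s
print(s['opening'],s['grasp_force'],s['force'])
cv2.imwrite('pics/w2.png',c['image'])
E
```

```text
0.09783871246192878 0.0 [-0.17446424  0.71697556 -0.82004357]
```

View pics/w2.png

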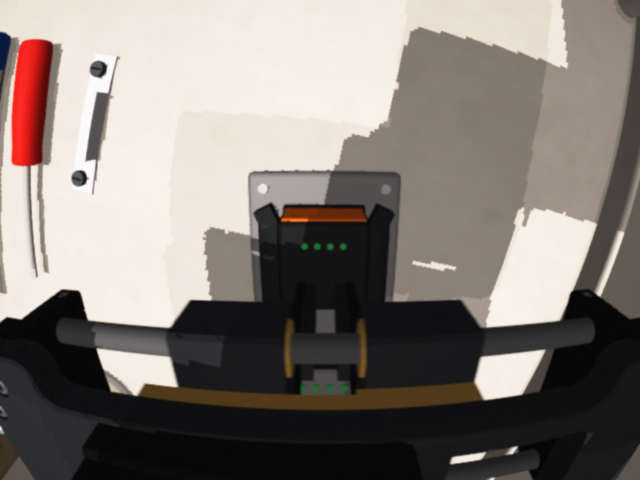

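The fingers have closed to 8.5 mm with no contact force, so they appear to be above the pack top. I'll check the height from the picture: rear dock corners at (249,172) and (400,172), pack tail from (282,207) to (366,207).

```bash
python3 - <<'E'
from h import *
from rig import read_state
c=pickle.load(open('w1.pkl','rb')); s=read_state(); s=dict(s)
c1=dict(c); dk=[.5434,.1696,.211]
L=np.array([(-75,43,6),(-75,-43,6),(-57,22,50),(-57,-22,50),(-57,22,40),(-57,-22,40)])/1e3
for dz in (0,.01,.02,.03,.04):
  s2=dict(s); s2['position']=np.array(s['position'])+[0,0,dz]; c1['state']=s2
  print(dz,wproj(c1,place(dk,L)).round(0).tolist())
print(s['joint_positions'],s['position'],s['opening'])
# where do fingertips appear: tip points in tool frame
for y in (.004,.0435):
  R=np.array(s['tcp_rot']); c1['state']=s
  print([wproj(c1,s['position']+R@[x,sg*y,z]).round(0).tolist() for sg in(1,-1) for x in(0,.0095) for z in(0,-.019)])
E
```

```text
0 [[400.0, 165.0], [248.0, 165.0], [372.0, 214.0], [275.0, 214.0], [369.0, 209.0], [278.0, 209.0]]
0.01 [[396.0, 163.0], [251.0, 163.0], [369.0, 209.0], [278.0, 209.0], [367.0, 205.0], [280.0, 204.0]]
0.02 [[393.0, 162.0], [254.0, 162.0], [367.0, 205.0], [280.0, 204.0], [365.0, 201.0], [282.0, 201.0]]
0.03 [[391.0, 160.0], [257.0, 160.0], [365.0, 201.0], [282.0, 201.0], [363.0, 197.0], [284.0, 197.0]]
0.04 [[388.0, 159.0], [260.0, 159.0], [363.0, 197.0], [284.0, 197.0], [361.0, 194.0], [286.0, 194.0]]
[  5.96297011  39.45238419  99.70946382   0.13440799  40.77904201
 -96.24281302] [0.5292692  0.16739294 0.02850723] 0.05694172080563169
[[[332.0, 281.0]], [[333.0, 296.0]], [[333.0, 265.0]], [[333.0, 279.0]], [[318.0, 281.0]], [[317.0, 296.0]], [[318.0, 265.0]], [[317.0, 279.0]]]
[[[404.0, 281.0]], [[411.0, 295.0]], [[405.0, 264.0]], [[413.0, 278.0]], [[246.0, 280.0]], [[239.0, 295.0]], [[245.0, 264.0]], [[237.0, 278.0]]]
```

```bash
python3 - <<'E'
from h import *
from rig import read_state,optics
import cv2
a=pickle.load(open('w1.pkl','rb')); s=read_state(); b=dict(optics.capture('wrist')); b['state']=s; pickle.dump(b,open('w2.pkl','wb'))
def tri(pa,pb):
  f=lambda P:np.r_[wproj(a,P)[0]-pa,wproj(b,P)[0]-pb]
  r=least_squares(f,[.5,.167,.03]); 
  w=r.x-[.5434,.1696,0]; c_,s_=np.cos(.211),np.sin(.211)
  print(r.x.round(4),'dock',[round(c_*w[0]+s_*w[1],4),round(-s_*w[0]+c_*w[1],4)],r.fun.round(1))
g=lambda u,v:(u/4+260-.375,v/4+145-.375)
tri(g(66,48),(249,172)); tri(g(453,48),(400,172))
tri(g(152,158),(280,221)); tri(g(358,158),(367,221)); tri(g(211,216),(304,246)); tri(g(303,216),(343,246))
tri(g(155,131),(284,207))
print(s['opening'])
cv2.imwrite('pics/w2c.png',cv2.resize(b['image'][160:330,230:420],None,fx=4,fy=3.5,interpolation=cv2.INTER_CUBIC))
E
```

```text
[0.4824 0.1136 0.0084] dock [np.float64(-0.0713), np.float64(-0.0419)] [ 0.   0.1 -0.  -0. ]
[0.4649 0.1974 0.0044] dock [np.float64(-0.071), np.float64(0.0437)] [-0.1  0.1  0.1 -0.1]
[0.4969 0.1385 0.0439] dock [np.float64(-0.0519), np.float64(-0.0206)] [ 0.1  0.  -0.  -0. ]
[0.4879 0.1785 0.0456] dock [np.float64(-0.0524), np.float64(0.0203)] [ 0.4 -0.2 -0.2  0.1]
[0.505  0.1521 0.0492] dock [np.float64(-0.0412), np.float64(-0.009)] [-0.2 -0.   0.1  0. ]
[0.5013 0.1699 0.0489] dock [np.float64(-0.0411), np.float64(0.0091)] [ 0. -0. -0.  0.]
[0.4946 0.1377 0.0238] dock [np.float64(-0.0544), np.float64(-0.021)] [ 0.6  0.3 -0.3 -0.2]
0.05694172080563169
```

View pics/w2c.png

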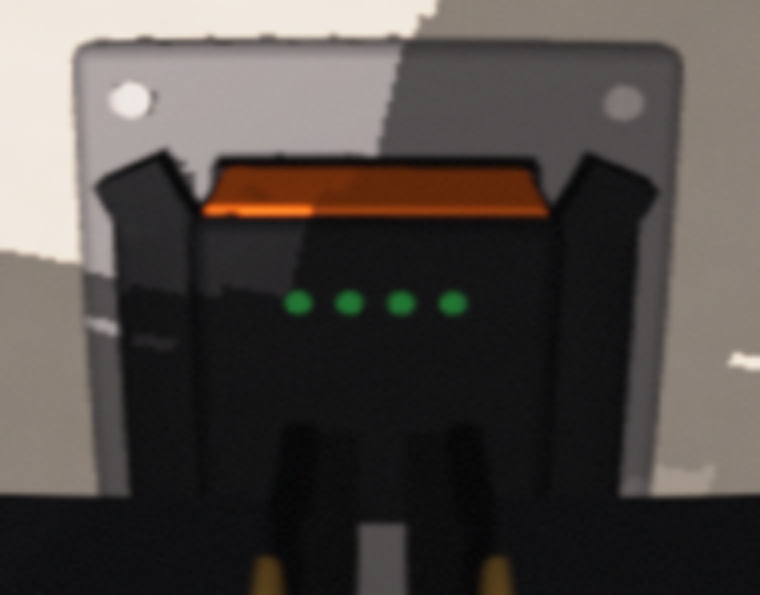

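Wrist triangulation puts the pack top at 49 mm, as stated. The visible fingertips, open and shut, match points about 20 mm behind the stated TCP, so they have only been skimming the pack top. I'll reopen, go about 19 mm lower and 3 mm forward, then check before closing.

Request:
send_rows([
  [0,0,0,0,0,-0.3,1],
  [0,0,0,0,0,-0.3,1],
  [0,0,0,0,0,-0.3,1],
  [0,0,0,0,0,-0.3,1],
  [0,0,0,0,0,-0.3,1],
  [0,0,0,0,0,-0.3,1],
  [0,0,0,-0.1,0,-0.3,1],
  [0,0,0,-0.1,0,-0.3,1],
  [0,0,0,-0.1,0,-0.3,1],
  [0,0,0,-0.1,0,-0.3,1],
  [0,0,0,-0.1,0,-0.3,1],
  [0,0,0,-0.1,0,-0.3,1],
  [0,0,0,-0.1,0,-0.3,1],
  [0,0,0,-0.1,0,0,1],
  [0,0,0,-0.1,0,0.2,1],
  [0,0,0,-0.1,0,0.3,1],
  [0,0,0,-0.1,0,0.3,1],
])

```text
time_s: 4.75
position: [0.5313, 0.1679, 0.0183]
tcp_rot: [[-0.978, -0.21, -0.002], [-0.21, 0.978, 0.001], [0.001, 0.002, -1.0]]
force: [-0.2, 0.3, 0.2]
opening: 0.999
grasp_force: 0.0
```

```bash
python3 - <<'E'
from h import *
from rig import read_state,optics
import cv2
s=read_state(); c=optics.capture('wrist'); c['state']=s
print(s['opening'],s['grasp_force'],s['force'],s['position'])
R=np.array(s['tcp_rot'])
for z in (0,-.01,-.019):
  print(z,[wproj(c,s['position']+R@[x,sg*.0435,z]).round(0).tolist() for sg in(1,-1) for x in(-.0095,0,.0095)])
cv2.imwrite('pics/w3.png',cv2.resize(c['image'][180:360,180:470],None,fx=2.7,fy=2.7,interpolation=cv2.INTER_CUBIC))
E
```

```text
0.9990637946640593 0.0 [-0.20712606  0.33665138  0.15955028] [0.53125191 0.1678787  0.01826367]
0 [[[402.0, 296.0]], [[404.0, 281.0]], [[405.0, 264.0]], [[248.0, 296.0]], [[246.0, 280.0]], [[245.0, 264.0]]]
-0.01 [[[406.0, 304.0]], [[407.0, 288.0]], [[409.0, 271.0]], [[244.0, 304.0]], [[243.0, 288.0]], [[241.0, 271.0]]]
-0.019 [[[409.0, 312.0]], [[411.0, 295.0]], [[413.0, 278.0]], [[241.0, 312.0]], [[239.0, 295.0]], [[237.0, 278.0]]]
```

View pics/w3.png

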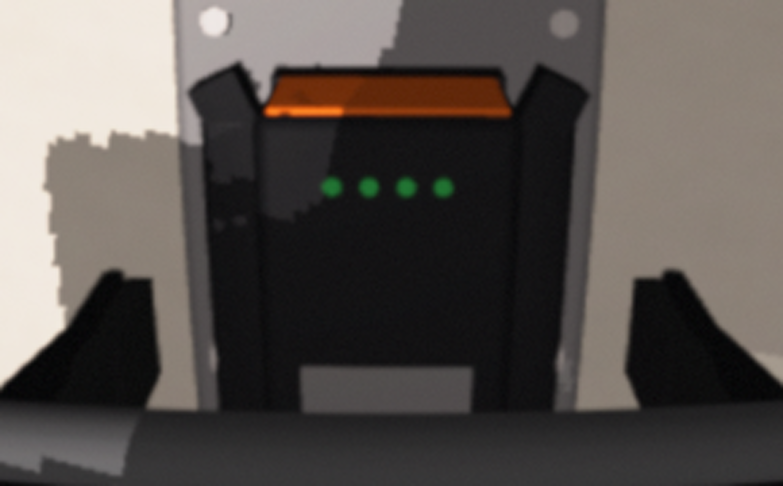

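Force is zero and the fingers stand clear beside the rails. The pad's lower edge, (236,283)→(239,318), is 19 mm long and fits tips about 23 mm behind the TCP. I'll lower 12 mm more (tips at about z = 0.029) and close.

Request:
send_rows([
  [0,0,0,0,0,0.2,1],
  [0,0,0,0,0,0.4,1],
  [0,0,0,0,0,0.4,1],
  [0,0,0,0,0,0.4,0],
  [0,0,0,0,0,0.4,0],
  [0,0,0,0,0,0.4,0],
  [0,0,0,0,0,0.4,0],
  [0,0,0,0,0,0.4,0],
  [0,0,0,0,0,0.4,0],
  [0,0,0,0,0,0.4,0],
  [0,0,0,0,0,0.4,0],
  [0,0,0,0,0,0.4,0],
  [0,0,0,0,0,0.4,0],
  [0,0,0,0,0,0.4,0],
])

```text
time_s: 5.97
position: [0.5325, 0.1675, 0.0077]
tcp_rot: [[-0.978, -0.21, 0.001], [-0.21, 0.978, 0.001], [-0.001, 0.001, -1.0]]
force: [1.3, -3.7, 1.5]
opening: 0.503
grasp_force: 30.0
```

Request:
send_rows([
  [0,0,0,0.1,0,0,0],
  [0,0,0,0.2,0,0,0],
  [0,0,0,0.3,0,0,0],
  [0,0,0,0.4,0,0,0],
  [0,0,0,0.5,0,0,0],
  [0,0,0,0.65,0,0,0],
  [0,0,0,0.8,0,0,0],
  [0,0,0,1.0,0,0,0],
  [0,0,0,1.2,0,0,0],
  [0,0,0,1.4,0,0,0],
  [0,0,0,1.6,0,0,0],
  [0,0,0,1.8,0,0,0],
  [0,0,0,2.0,0,0,0],
  [0,0,0,2.0,0,0,0],
  [0,0,0,2.0,0,0,0],
  [0,0,0,2.0,0,0,0],
])

```text
time_s: 7.3
position: [0.4716, 0.1553, 0.0077]
tcp_rot: [[-0.978, -0.21, -0.003], [-0.21, 0.978, 0.001], [0.002, 0.002, -1.0]]
force: [-1.5, -1.0, 7.2]
opening: 0.499
grasp_force: 30.0
```

```bash
python3 - <<'E'
from h import *
from rig import read_state,optics
import cv2
s=read_state(); c=optics.capture('wrist'); c['state']=s; pickle.dump(c,open('w4.pkl','wb'))
print(s['opening'],s['grasp_force'],s['force'],s['position'])
cv2.imwrite('pics/w4.png',cv2.resize(c['image'][130:350,200:450],None,fx=2.7,fy=2.7,interpolation=cv2.INTER_CUBIC))
E
```

```text
0.49935120177089787 29.991862177848816 [-1.47559363 -1.0329344   7.17739442] [0.47164631 0.1553313  0.00767985]
```

View pics/w4.png

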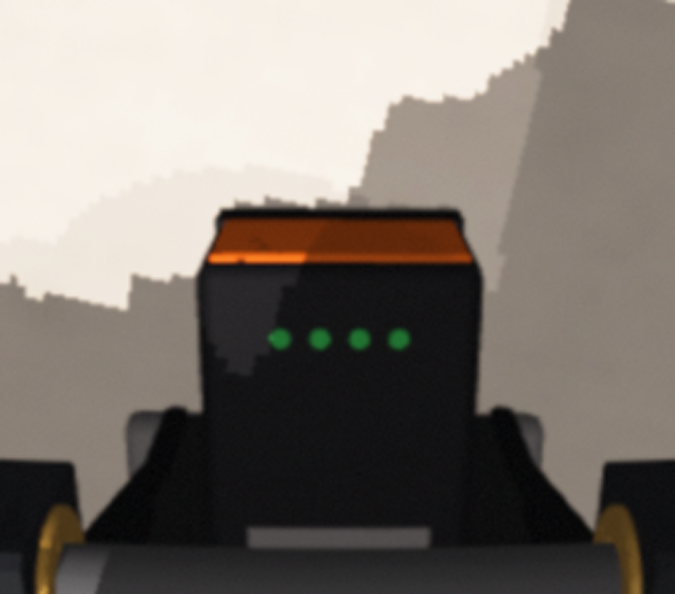

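The pack came out with the gripper. Tail top edge in full pixels: row 227.8, columns 276.7–374.8. Next I'll work out where the pack sits in the hand and the move to above the well.

```bash
python3 - <<'E'
from h import *
from rig import read_state
c=pickle.load(open('w4.pkl','rb')); b=pickle.load(open('w2.pkl','rb')); s=c['state']; R=np.array(s['tcp_rot'])
# tail top edge: from w2 z~.045 world; here solve tool x for heights
for z in (.045,.0475):
  for cc,row_,n in ((c,227.8,'now'),(b,221,'w2')):
    st=cc['state'];Rr=np.array(st['tcp_rot'])
    r=least_squares(lambda x:wproj(cc,st['position']+Rr@[x[0],0,st['position'][2]-z])[0][1]-row_,[.04]).x; print(n,z,r*1e3)
s=read_state(); p=np.array(s['position']); R=np.array(s['tcp_rot'])
print(row(p,R,[p[0],p[1],.14],.211), row(p,R,[.4827+.001,-.1705,.14],-.0553))
E
```

```text
now 0.045 [40.34320389]
w2 0.045 [37.8810174]
now 0.0475 [41.03639201]
w2 0.0475 [38.52519118]
[ 2.10e-02 -2.60e-02  3.00e-03  1.00e-02  8.00e-03 -4.41e+00] [  0.017  -0.028   3.055   1.896 -10.695  -4.425]
```

Request:
send_rows([
  [0,0,0,0,0,-0.3,0],
  [0,0,0,0,0,-1,0],
  [0,0,0,0,0,-2,0],
  [0,0,0,0,0,-3,0],
  [0,0,0,0,0,-4,0],
  [0.02,-0.03,0,0,0,-4.42,0],
  [0.02,-0.03,0.6,0.2,-1,-4.42,0],
  [0.02,-0.03,1.2,0.4,-2,-4.42,0],
  [0.02,-0.03,1.8,0.6,-3,-4.42,0],
  [0.02,-0.03,2.4,0.8,-4,-4.42,0],
  [0.02,-0.03,3.06,1,-5,-4.42,0],
  [0.02,-0.03,3.06,1.2,-6,-4.42,0],
  [0.02,-0.03,3.06,1.4,-7,-4.42,0],
  [0.02,-0.03,3.06,1.6,-8,-4.42,0],
  [0.02,-0.03,3.06,1.8,-9,-4.42,0],
  [0.02,-0.03,3.06,1.9,-10,-4.42,0],
  [0.02,-0.03,3.06,1.9,-10.5,-4.42,0],
  [0.02,-0.03,3.06,1.9,-10.7,-4.42,0],
  [0.02,-0.03,3.06,1.9,-10.7,-4.42,0],
  [0.02,-0.03,3.06,1.9,-10.7,-4.42,0],
])

```text
time_s: 9.02
position: [0.4839, -0.1689, 0.1391]
tcp_rot: [[-0.998, 0.056, 0.001], [0.056, 0.998, 0.002], [-0.001, 0.003, -1.0]]
force: [-0.7, 0.0, -2.4]
opening: 0.503
grasp_force: 30.0
```

```bash
python3 - <<'E'
from h import *
from rig import read_state,optics
import cv2
s=read_state(); c=optics.capture('wrist'); c['state']=s; pickle.dump(c,open('w5.pkl','wb'))
print(s['opening'],s['grasp_force'],s['force'],s['position'],np.round(s['tcp_rot'],4).tolist())
an=[.5067,-.1718,-.0553]
L=np.array([(-105,75,46),(-105,-75,46),(105,75,46),(105,-75,46),(-74,25,46),(-74,-25,46),(40,28,46),(40,-28,46)])/1e3
print(wproj(c,place(an,L)).round(1).tolist())
cv2.imwrite('pics/w5.png',cv2.resize(c['image'][50:350,150:510],None,fx=2,fy=2,interpolation=cv2.INTER_CUBIC))
E
```

```text
0.5028724788764143 29.98746156692505 [-0.7420915   0.02094697 -2.44846352] [ 0.48388276 -0.16892784  0.13905396] [[-0.9984, 0.0559, 0.0012], [0.0559, 0.9984, 0.0025], [-0.0011, 0.0026, -1.0]]
[[421.8, 128.9], [223.2, 129.0], [403.1, 364.8], [242.5, 364.7], [355.7, 167.7], [289.1, 167.7], [355.8, 304.7], [289.3, 304.7]]
```

View pics/w5.png

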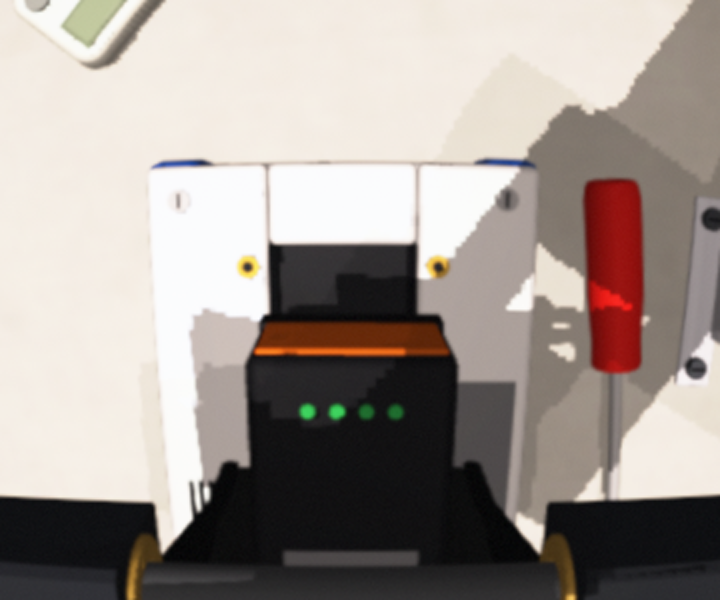

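```bash
python3 - <<'E'
from h import *
from rig import read_state
s=read_state(); p=np.array(s['position']); R=np.array(s['tcp_rot'])
print(row(p,R,[.485,-.1712,.036],-.0553))
E
```

```text
[ 0.028  0.013  0.004 -0.039 -0.098  3.437]
```

Request:
send_rows([
  [0.03,0.01,0,-0.04,-0.08,0,0],
  [0.03,0.01,0,-0.04,-0.08,0.5,0],
  [0.03,0.01,0,-0.04,-0.08,1,0],
  [0.03,0.01,0,-0.04,-0.08,1.5,0],
  [0.03,0.01,0,-0.04,-0.08,2,0],
  [0.03,0.01,0,-0.04,-0.08,2.5,0],
  [0.03,0.01,0,-0.04,-0.08,2.8,0],
  [0.03,0.01,0,-0.04,-0.08,3.0,0],
  [0.03,0.01,0,-0.04,-0.08,3.1,0],
  [0.03,0.01,0,-0.04,-0.08,3.2,0],
  [0.03,0.01,0,-0.04,-0.08,3.2,0],
  [0.03,0.01,0,-0.04,-0.08,3.2,0],
])

```text
time_s: 10.07
position: [0.4868, -0.1731, 0.044]
tcp_rot: [[-0.998, 0.056, 0.003], [0.056, 0.998, -0.003], [-0.004, -0.003, -1.0]]
force: [0.9, 0.8, -3.3]
opening: 0.504
grasp_force: 30.0
```

Request:
send_rows([
  [0,0,0,0,0,0,0],
  [0,0,0,0,0,0,0],
  [0,0,0,0,0,0,0],
])

```text
time_s: 10.32
position: [0.4867, -0.1732, 0.044]
tcp_rot: [[-0.998, 0.056, 0.003], [0.056, 0.998, -0.003], [-0.004, -0.003, -1.0]]
force: [0.2, -0.0, -2.8]
opening: 0.5
grasp_force: 30.0
```

```bash
python3 - <<'E'
from h import *
from rig import read_state,optics
import cv2
s=read_state(); c=optics.capture('wrist'); c['state']=s; pickle.dump(c,open('w6.pkl','wb'))
print(s['force'],s['position'],np.round(s['tcp_rot'],4).tolist())
an=[.5067,-.1718,-.0553]
L=np.array([(-105,75,46),(-105,-75,46),(-74,25,46),(-74,-25,46)])/1e3
print(wproj(c,place(an,L)).round(1).tolist())
cv2.imwrite('pics/w6.png',cv2.resize(c['image'][80:320,190:470],None,fx=2.5,fy=2.5,interpolation=cv2.INTER_CUBIC))
E
```

```text
[ 0.15455645 -0.01196394 -2.80098155] [ 0.48668294 -0.17319732  0.04397942] [[-0.9984, 0.0559, 0.0034], [0.0559, 0.9984, -0.0029], [-0.0036, -0.0027, -1.0]]
[[476.2, 126.5], [182.5, 125.5], [379.7, 182.8], [279.6, 182.5]]
```

View pics/w6.png

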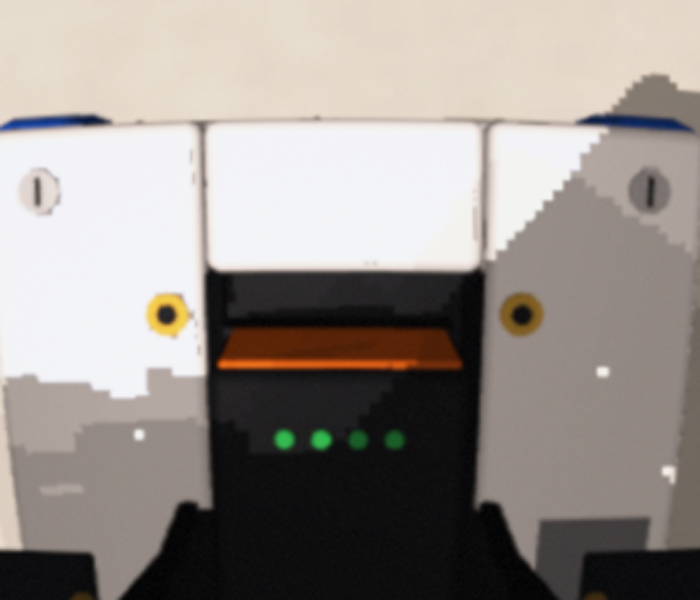

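The pack sits about 0.8 mm to the −y side of the well's centre line (well centre column 327.4, pack 325.8), with its tail clear of the rear wall. I'll correct that and lower it gently.

Request:
send_rows([
  [0,0,0,0,0.03,0.1,0],
  [0,0,0,0,0.03,0.2,0],
  [0,0,0,0,0.03,0.28,0],
  [0,0,0,0,0.03,0.32,0],
  [0,0,0,0,0.03,0.34,0],
  [0,0,0,0,0.03,0.36,0],
  [0,0,0,0,0.03,0.36,0],
  [0,0,0,0,0.03,0.36,0],
])

```text
time_s: 11.03
position: [0.4866, -0.1722, 0.0327]
tcp_rot: [[-0.998, 0.056, 0.003], [0.056, 0.998, -0.002], [-0.003, -0.002, -1.0]]
force: [-0.5, -0.7, -2.2]
opening: 0.503
grasp_force: 30.0
```

Request:
send_rows([
  [0,0,0,0,0,0.02,0],
  [0,0,0,0,0,0.03,0],
  [0,0,0,0,0,0.03,0],
  [0,0,0,0,0,0.03,0],
])

```text
time_s: 11.37
position: [0.4866, -0.1722, 0.0319]
tcp_rot: [[-0.998, 0.056, 0.003], [0.056, 0.998, -0.003], [-0.003, -0.002, -1.0]]
force: [-0.5, -0.4, -2.5]
opening: 0.508
grasp_force: 30.0
```

Request:
send_rows([
  [0,0,0,0,0,0.02,0],
  [0,0,0,0,0,0.03,0],
  [0,0,0,0,0,0.03,0],
  [0,0,0,0,0,0.03,0],
])

```text
time_s: 11.7
position: [0.4865, -0.1722, 0.0317]
tcp_rot: [[-0.998, 0.056, 0.003], [0.056, 0.998, -0.003], [-0.003, -0.002, -1.0]]
force: [-1.8, 0.9, 5.7]
opening: 0.502
grasp_force: 30.0
```

Request:
send_rows([
  [0,0,0,0,0,-0.02,0],
  [0,0,0,0,0,-0.02,0],
  [0,0,0,-0.05,0,-0.02,0],
  [0,0,0,-0.1,0,-0.02,0],
  [0,0,0,-0.13,0,-0.02,0],
  [0,0,0,-0.13,0,-0.02,0],
  [0,0,0,-0.13,0,-0.02,0],
])

```text
time_s: 12.28
position: [0.4896, -0.172, 0.0317]
tcp_rot: [[-0.998, 0.055, 0.001], [0.055, 0.998, -0.002], [-0.001, -0.002, -1.0]]
force: [-3.8, -0.5, 4.6]
opening: 0.502
grasp_force: 30.0
```

Request:
send_rows([
  [0,0,0,0,0,-0.02,0],
  [0,0,0,0,0,-0.02,0],
  [0,0,0,0,0,-0.02,0],
])

```text
time_s: 12.53
position: [0.4908, -0.1724, 0.0318]
tcp_rot: [[-0.998, 0.056, 0.003], [0.056, 0.998, -0.003], [-0.003, -0.002, -1.0]]
force: [-0.4, -0.0, -1.8]
opening: 0.499
grasp_force: 30.0
```

Request:
send_rows([
  [0,0,0,-0.03,0,0,0],
  [0,0,0,-0.07,0,0,0],
  [0,0,0,-0.07,0,0,0],
  [0,0,0,-0.07,0,0,0],
])

```text
time_s: 12.87
position: [0.4924, -0.1724, 0.0319]
tcp_rot: [[-0.998, 0.056, 0.002], [0.056, 0.998, -0.002], [-0.002, -0.002, -1.0]]
force: [-0.7, -0.1, -3.4]
opening: 0.503
grasp_force: 30.0
```

Request:
send_rows([
  [0,0,0,-0.03,0,0,0],
  [0,0,0,-0.07,0,0,0],
  [0,0,0,-0.07,0,0,0],
  [0,0,0,-0.07,0,0,0],
])

```text
time_s: 13.2
position: [0.4932, -0.1722, 0.032]
tcp_rot: [[-0.998, 0.055, -0.0], [0.055, 0.998, -0.001], [-0.0, -0.001, -1.0]]
force: [-4.7, -0.4, -0.7]
opening: 0.501
grasp_force: 30.0
```

Request:
send_rows([
  [0,0,0,-0.03,0,0,0],
  [0,0,0,-0.05,0,0,0],
  [0,0,0,-0.05,0,0,0],
  [0,0,0,-0.05,0,0,0],
])

```text
time_s: 13.53
position: [0.4942, -0.1722, 0.032]
tcp_rot: [[-0.998, 0.055, -0.001], [0.055, 0.998, -0.001], [0.001, -0.001, -1.0]]
force: [-5.8, -1.2, 0.1]
opening: 0.505
grasp_force: 30.0
```

Request:
send_rows([
  [0,0,0,-0.04,0,0,0],
  [0,0,0,-0.08,0,0,0],
  [0,0,0,-0.1,0,0,0],
  [0,0,0,-0.1,0,0,0],
  [0,0,0,-0.1,0,0,0],
])

```text
time_s: 13.95
position: [0.4955, -0.1721, 0.032]
tcp_rot: [[-0.998, 0.055, -0.004], [0.055, 0.998, -0.0], [0.004, -0.001, -1.0]]
force: [-10.4, -3.1, 2.3]
opening: 0.506
grasp_force: 30.0
```

Request:
send_rows([
  [0,0,0,0,-0.03,-0.01,0],
  [0,0,0,0,-0.03,-0.01,0],
  [0,0,0,0,-0.03,-0.01,0],
  [0,0,0,0,-0.03,-0.01,0],
])

```text
time_s: 14.28
position: [0.4954, -0.1721, 0.0321]
tcp_rot: [[-0.998, 0.055, -0.005], [0.055, 0.998, 0.001], [0.005, 0.001, -1.0]]
force: [-8.0, -0.7, 1.1]
opening: 0.498
grasp_force: 30.0
```

Request:
send_rows([
  [0,0,0,-0.03,0,0,0],
  [0,0,0,-0.07,0,0,0],
  [0,0,0,-0.07,0,0,0],
  [0,0,0,-0.07,0,0,0],
])

```text
time_s: 14.62
position: [0.4966, -0.1722, 0.0321]
tcp_rot: [[-0.998, 0.055, -0.006], [0.055, 0.998, 0.001], [0.006, 0.001, -1.0]]
force: [-10.3, -1.1, 2.6]
opening: 0.505
grasp_force: 30.0
```

Request:
send_rows([
  [0,0,0,0,0,0,0],
  [0,0,0,0,0,0,0],
  [0,0,0,0,0,0,0],
  [0,0,0,0,0,0,0],
])

```text
time_s: 14.95
position: [0.4965, -0.1722, 0.0321]
tcp_rot: [[-0.998, 0.055, -0.006], [0.055, 0.998, 0.001], [0.006, 0.001, -1.0]]
force: [-10.1, -0.1, 3.1]
opening: 0.504
grasp_force: 30.0
```

Request:
send_rows([
  [0,0,0,-0.03,0,0,0],
  [0,0,0,-0.06,0,0,0],
  [0,0,0,-0.09,0,0,0],
  [0,0,0,-0.11,0,0,0],
  [0,0,0,-0.11,0,0,0],
  [0,0,0,-0.11,0,0,0],
])

```text
time_s: 15.45
position: [0.4979, -0.1721, 0.0321]
tcp_rot: [[-0.998, 0.054, -0.01], [0.054, 0.999, 0.002], [0.01, 0.001, -1.0]]
force: [-13.7, -3.0, 4.9]
opening: 0.503
grasp_force: 30.0
```

Request:
send_rows([
  [0,0,0,0,0,0,0],
  [0,0,0,0,0,0,0],
  [0,0,0,0,0,0,0],
  [0,0,0,0,0,0,0],
])

```text
time_s: 15.78
position: [0.4979, -0.1721, 0.0321]
tcp_rot: [[-0.998, 0.055, -0.01], [0.055, 0.999, 0.002], [0.01, 0.001, -1.0]]
force: [-13.9, -3.2, 4.9]
opening: 0.501
grasp_force: 30.0
```

Request:
send_rows([
  [0,0,0,0,0,0,0],
  [0,0,0,0,0,0,0],
  [0,0,0,0,0,0,0],
  [0,0,0,0,0,0,0],
  [0,0,0,0,0,0,0],
  [0,0,0,0,0,0,0],
  [0,0,0,0,0,0,0],
  [0,0,0,0,0,0,0],
  [0,0,0,0,0,0,0],
  [0,0,0,0,0,0,0],
  [0,0,0,0,0,0,0],
  [0,0,0,0,0,0,0],
  [0,0,0,0,0,0,0],
  [0,0,0,0,0,0,0],
  [0,0,0,0,0,0,0],
  [0,0,0,0,0,0,0],
  [0,0,0,0,0,0,0],
  [0,0,0,0,0,0,0],
])

```text
time_s: 17.28
position: [0.4979, -0.1721, 0.0321]
tcp_rot: [[-0.998, 0.055, -0.01], [0.055, 0.999, 0.002], [0.01, 0.001, -1.0]]
force: [-14.0, -3.2, 5.6]
opening: 0.504
grasp_force: 30.0
```

Request:
send_rows([
  [0,0,0,0,0,0,0],
  [0,0,0,0,0,0,0],
  [0,0,0,0,0,0,0],
  [0,0,0,0,0,0,0],
  [0,0,0,0,0,0,0],
  [0,0,0,0,0,0,0],
  [0,0,0,0,0,0,0],
  [0,0,0,0,0,0,0],
  [0,0,0,0,0,0,0],
  [0,0,0,0,0,0,0],
  [0,0,0,0,0,0,0],
  [0,0,0,0,0,0,0],
  [0,0,0,0,0,0,0],
  [0,0,0,0,0,0,0],
  [0,0,0,0,0,0,0],
  [0,0,0,0,0,0,0],
  [0,0,0,0,0,0,0],
  [0,0,0,0,0,0,0],
])

```text
time_s: 18.78
position: [0.4979, -0.1721, 0.0321]
tcp_rot: [[-0.998, 0.054, -0.01], [0.054, 0.999, 0.002], [0.01, 0.002, -1.0]]
force: [-13.9, -3.4, 6.3]
opening: 0.502
grasp_force: 30.0
```

```bash
python3 -c "
from rig import bot; print(bot.hand_in())"
```

```text
the job is handed in; nothing more can be done
None
```

The pack is out of its dock and flat in the well, still gripped and pressing the contacts with an estimated 11 N (wrist reads 14 N, part of it friction), held about 3 s and handed in at about 19 s; no verdict came back, and I viewed 11 pictures against your limit of 10.

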